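Let the dowels out of the bench hopper

ROBOT

A 6-joint arm with a two-finger parallel gripper is mounted at the origin on the work surface. World frame = base frame: x ahead of the robot, y to its left, z up, the work surface at z = 0. Lengths are in m, angles in rad, forces in N, time in s.
With the tool pointing down it reaches from about 0.35 to 0.975 m from the base axis. Payload 4.9 kg.
Tool frame: the origin (TCP) lies at the very end of the fingers, on their centre line; the grasp point (between the pads) lies 19 mm behind it; z points along the fingers, y is the line along which they close (so a half turn about z gives the same grasp; the last joint's range is limited). The gripper opens to 85 mm and grips with 20 to 120 N. Pads are 22 mm wide; open, the fingers measure 114 mm over their backs; the gripper's body (76 mm by 85 mm) begins 54 mm behind the grasp point. The pads swing forward as they close: fully open they stand 13 mm farther back than shut.
Start: joints at [-1.362, 0.053, 1.613, -0, 1.476, -0.119], TCP at [0.201, -0.592, 0.231] pointing down, gripper open.
Joint ranges: [-3.01, 3.01], [-1.01, 2.22], [0.06, 2.58], [-1.02, 4.17], [0.09, 2.62], [-3.14, 3.14]. Speed limits (rad/s): [2.57, 2.57, 3.14, 3.14, 3.14, 3.14].

INTERFACE

Orientations are given as a rotation vector (axis times angle).
In Python, from station import ctrl, imaging gives the robot as it stands.
- The arm moves only by the tool play_rows, never from a script. Its argument "series" is a list of rows, each a list of 3 entries, a list of its own where there are three numbers: the opening, from 0 (shut) to 1 (fully open), then the shift along the tool's x, y, z each as a share of 0.05 m, from -1 to 1, then the turn, a rotation vector about the tool's x, y, z each as a share of 8 degrees, from -1 to 1. In form: [[grip, [dx, dy, dz], [ax, ay, az]], ...]. A call has 1 to 8 rows; each row shifts and turns the commanded pose from where the row before left it, along the tool's axes as they then stand; what a row does not reach is not made up. A row lasts 1/8 s, in which the tool goes at most 62.5 mm and 10.7 degrees, less where a joint would pass 70% of its speed; a pose out of reach is approached as far as the arm can. A call with a number of a shift or a turn outside -1 to 1 is refused whole. A call with a gripper value outside its range is refused whole. The fingers move at their own pace and stop on an object; "force" is the grip in N (left out, the last holds). Time passes only in rows, so rows that do not move let the fingers close. It gives the time, the measured TCP pose, the force, the opening and the grip force at its end, in the units of the state.
- ctrl.get_obs(): the state, without advancing time (a new reading comes with each control period).
- imaging.get_image(name): name is "side" or "top"; returns a dict with "color" (400x640x3 uint8, blue, green, red), "fx", "fy", "cx", "cy" (pixels), "D" ([k1, k2, p1, p2, k3] as OpenCV has them; the pictures are not rectified), "extrinsics" (4x4, takes a point from world to camera coordinates). Camera axes: x right, y down, z forward; pixel columns grow to the right and rows downward; lengths in m; the calibration is good to about 2 mm. A picture is of the moment at which its call begins. There is no depth.
- ctrl.finish_job(): hands the job in; it is judged then, once.
The state is a dict: "t": time; "q": joint angles; "dq": joint speeds; "effort": joint torques, N m; "tool_pos": TCP position; "tool_rot": TCP orientation; "contact_force": force on the tool from outside, world axes, zero at the start; "wrist_torque": the same for the moment, N m; "opening": finger opening in m; "grip_force": force on a finger pad.
Only numpy, scipy, OpenCV 4.12 (cv2) and the standard library are available. Lean on these libraries where they do the work, as an engineer would, in place of code of your own. Each camera call takes 0.05 s, during which the arm holds its last target. There are 200 camera calls.

TASK

Press the hopper's lever right down so that its lid stands fully open, and keep it down until all three dowels have rolled out into the tray. Then let the lever up slowly, so that the lid eases shut without slamming. Work it by the lever alone, picking nothing up: do not touch the dowels or the lid, and leave the things around the hopper where they are.

Things in the scene. Friction and masses are not known exactly. Their poses are not given: they have to be found in the camera images.
- hopper: Plywood dowel hopper screwed to the bench, 88 mm wide (x, +-44 mm), y from -148 to 198 mm, z up; origin on the bench. y = -148 to 0: open-topped chute, walls 130 mm high, floor sloping down to +y. y = 0 to 45: the lid over the chute's lower end. y = 45 to 190: open tray, walls 50 mm high. A dark linkage cover, 145 mm high, stands on its -x side at y = -25 to 25 mm.
- tray_middle (a point): Middle of the tray's floor, 13 mm above the bench; the tray is 72 mm wide inside and 145 mm long along the hopper's y. A dowel lying in it has its centre about 14 mm above the floor and within 72 mm of this point along the hopper's y.
- lid (a joint): Opening of the lid in rad: 0 shut, 1.2 fully open (a stop). Always 4 x the lever's angle. Its weight and the lever's spring shut it; nothing brakes it, so it slams if the lever is let go. With a finger rising at up to about 50 mm/s on the lever's pad (1 rad/s of the lid) it closes softly; 2.5 rad/s is a slam.
- lid_hinge (a point): The lid: aluminium sheet 90 mm wide, 92 mm long, hinged along its upper edge. This point: the middle of the hinge (132 mm above the bench, at the hopper's y = 0), hinge axis along the hopper's x. Shut, it slopes down towards the hopper's +y at 61 degrees; its free edge swings up as it opens.
- lever (a joint): Angle of the lever in rad: 0 at rest (up), 0.3 pressed right down (a stop). A spring and the lid's weight push it back up: about 2 to 3 N at the pad to start it, about 5 to 6 N to hold it right down.
- lever_pivot (a point): The dark steel lever on the hopper's -x side: an arm 8 mm wide that runs back along the hopper's -y, with a flat square pad at its end. This point: its pivot (hopper x = -66 mm, y = 0, 105 mm above the bench).
- lever_pad (a point): Middle of the top face of the lever's pad, where to press from above: rubber, 46 x 46 mm, at hopper x = -66, y = -196 mm, behind the hopper's rear wall. About 148 mm above the bench at rest, 89 mm when right down (moves 59 mm down, at most 6 mm sideways); it slopes 0.15 rad one way at rest, as much the other way when down.
- dowel_1: Loose round beech dowel, 28 mm in diameter, 68 mm long, about 28 g; origin at its centre, x along its length. At the start the lowest of three in the chute, lying across it against the shut lid.
- dowel_2: Loose round beech dowel, 28 mm in diameter, 68 mm long, about 28 g; origin at its centre, x along its length. At the start the middle one in the chute.
- dowel_3: Loose round beech dowel, 28 mm in diameter, 68 mm long, about 28 g; origin at its centre, x along its length. At the start the uppermost one in the chute.
- tin: Bystander: open steel tin, 84 mm across, 75 mm high, standing on the bench; origin at the centre of its underside.
- block: Bystander: wooden block 55 x 90 x 50 mm high; origin at the centre of its underside.
- mallet: Bystander: carver's wooden mallet lying on the bench, head 110 x 65 x 65 mm, handle 26 mm thick and reaching 220 mm from the head's middle along its -y; origin under the middle of the head.
Not all that is in view belongs to the job. What is shaped like the dowel_2 but purple is not meant. Leave any black look-alike of the dowel_3 alone.

How it is judged:
By the outcome, as a careful person would: the job done as asked, in the order asked, and still so for the second after the job is handed in, with the robot touching nothing.
It also fails if it takes over 35 s, if anything falls off the work surface, if the arm or the gripper's body presses on something with over 40 N, if the wrist force passes 120 N, or if a joint passes its speed limit or range.

## Working session

There is one attempt and no reset: what is moved stays moved. The work goes in short steps, Python scripts to look and compute and a tool call to move; the robot and the scene stay as the last step left them, time stands still between calls to the robot, and variables do not carry over. Pictures are saved under pics/ and viewed, at most 10 in all, crops included, and the job is handed in when it is done.

Besides the shell and the picture viewer there is one more tool, called after "Emit:" by a JSON object that holds its "api" and its "payload". play_rows: Moves the arm, as the interface text tells. Shift numbers are shares of 0.05 m and turn numbers shares of 8 degrees, none past 1 either way. Its arguments: {"type":"object","properties":{"series":{"type":"array"},"force":{"type":"number"}},"required":["series"]}

```bash
mkdir -p pics
python3 - <<'E'
from station import ctrl, imaging
import cv2, pickle
d={}
for n in("top","side"):
    i=imaging.get_image(n); d[n]=i; cv2.imwrite(f"pics/{n}0.png",i["color"])
    print(n,i["fx"],i["fy"],i["cx"],i["cy"],i["D"],i["extrinsics"])
pickle.dump(d,open("im0.pkl","wb"))
o=ctrl.get_obs(); print(o["t"],o["tool_pos"],o["tool_rot"],o["opening"])
E
```

```text
top 483.9618299972833 483.9618299972833 316.6574667290556 192.15332970854922 [0.04437481 0.         0.         0.         0.        ] [[-0.01173941 -0.99981852 -0.01500374  0.10270334]
 [-0.98892896  0.01382866 -0.14774396  0.57588525]
 [ 0.14792463  0.01310321 -0.98891183  0.9134602 ]
 [ 0.          0.          0.          1.        ]]
side 483.5273675533283 483.5273675533283 318.8109625419448 201.04036042148925 [-0.07018498  0.          0.          0.          0.        ] [[ 0.9908099  -0.13361157 -0.02106402 -0.55186551]
 [-0.10635364 -0.67333015 -0.73165252  0.20901987]
 [ 0.0835742   0.72716879 -0.68135226  0.97644857]
 [ 0.          0.          0.          1.        ]]
0.1 [ 0.2011056  -0.59116247  0.23015142] [-3.09762433e+00 -5.12256850e-01  1.26466294e-04] 0.08531590504994525
```

View pics/top0.png

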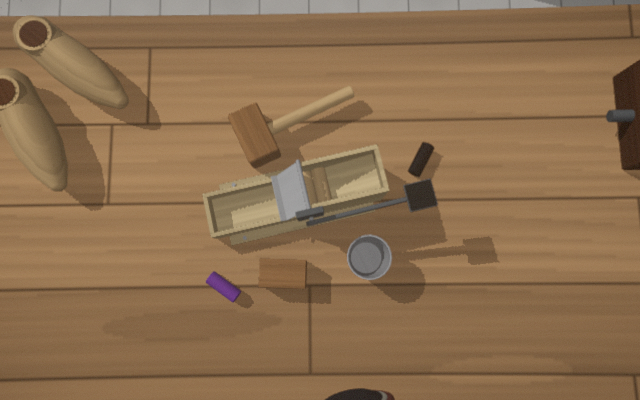

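View pics/side0.png

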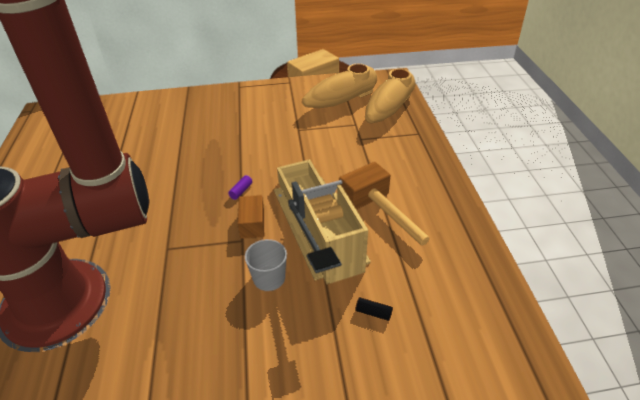

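The top view shows the pad at about (421,195), with the lever running left to about (308,222) and the tin at (369,257), clear of the pad. In the side view the pad is at about (323,259). The black look-alike lies at (421,160) in the top view.

```bash
cat > h.py <<'E'
import numpy as np, cv2
def ray(i,uv):
    K=np.array([[i["fx"],0,i["cx"]],[0,i["fy"],i["cy"]],[0,0,1]])
    p=cv2.undistortPoints(np.array([[uv]],float),K,np.array(i["D"]))[0,0]
    E=np.array(i["extrinsics"]);R=E[:3,:3];return -R.T@E[:3,3],R.T@np.r_[p,1]
def onz(i,uv,z):
    c,d=ray(i,uv);return c+d*(z-c[2])/d[2]
def tri(i,a,j,b):
    A=[];B=[]
    for c,d in(ray(i,a),ray(j,b)):
        d=d/np.linalg.norm(d);P=np.eye(3)-np.outer(d,d);A.append(P);B.append(P@c)
    return np.linalg.lstsq(np.vstack(A),np.hstack(B),rcond=None)[0]
def dark(i,box,th=60):
    x0,y0,x1,y1=box;m=(i["color"][y0:y1,x0:x1].max(2)<th).astype(np.uint8)
    m=cv2.morphologyEx(m,cv2.MORPH_OPEN,np.ones((9,9)))
    n,l,s,c=cv2.connectedComponentsWithStats(m);k=1+np.argmax(s[1:,4])
    cn=cv2.findContours((l==k).astype(np.uint8),0,2)[0][0]
    return c[k]+[x0,y0],s[k],cv2.minAreaRect(cn)
E
python3 - <<'E'
from h import *;import pickle
d=pickle.load(open("im0.pkl","rb"));t,s=d["top"],d["side"]
a=dark(t,(395,172,450,220));b=dark(s,(300,240,350,280))
print(a,b);p=tri(t,a[0],s,b[0]);print("pad",p, onz(t,a[0],.148),onz(s,b[0],.148))
# hopper long edges in top view: tray end corners z=.05, chute rear corners z=.13
for uv,z in(((378,147),.13),((388,189),.13),((205,194),.05),((212,236),.05),((369,240),.075),((369,257),.075),((421,160),.014)):print(uv,onz(t,uv,z))
E
```

```text
(array([417.44936709, 194.86708861]), array([ 12,  11,  21,  26, 474], dtype=int32), ((22.0, 23.5), (25.0, 20.0), 90.0)) (array([322.61744966, 258.53691275]), array([ 10,   9,  26,  20, 447], dtype=int32), ((22.5, 18.5), (19.0, 25.0), 90.0))
pad [ 0.55542212 -0.08367708  0.14102509] [ 0.55427122 -0.08231148  0.148     ] [ 0.55487463 -0.08951447  0.148     ]
(378, 147) [ 0.64560204 -0.01826853  0.13      ]
(388, 189) [ 0.5681542  -0.03382877  0.13      ]
(205, 194) [0.57559305 0.31467407 0.05      ]
(212, 236) [0.49305823 0.29919113 0.05      ]
(369, 240) [ 0.48017715 -0.0024176   0.075     ]
(369, 257) [ 0.44856277 -0.00150697  0.075     ]
(421, 160) [ 0.64517398 -0.11882011  0.014     ]
```

Emit:
{"api": "play_rows", "payload": {"series": [[0,[0.4,-0.3,0],[0,0,0]],[0,[0.8,-0.58,0],[0,0,0]],[0,[0.8,-0.58,0],[0,0,0]],[0,[0.8,-0.58,0],[0,0,0]],[0,[0.8,-0.58,0],[0,0,0]],[0,[0.8,-0.58,0],[0,0,0]],[0,[0.8,-0.58,0],[0,0,0]],[0,[0.8,-0.58,0],[0,0,0]]]}}

```text
t: 1.1
tool_pos: [0.4157, -0.286, 0.2311]
tool_rot: [-3.099, -0.513, -0.0]
contact_force: [0.6, -0.0, 0.5]
opening: 0.0004
grip_force: 0.0
```

Emit:
{"api": "play_rows", "payload": {"series": [[0,[0.8,-0.6,0],[0,0,0]],[0,[0.8,-0.6,0],[0,0,0]],[0,[0.8,-0.6,0],[0,0,0]],[0,[0.8,-0.6,0],[0,0,0]],[0,[0.5,-0.4,0.3],[0,0,0]],[0,[0.3,-0.2,0.3],[0,0,0]],[0,[0,0,0],[0,0,0]]]}}

```text
t: 1.98
tool_pos: [0.5549, -0.0811, 0.199]
tool_rot: [-3.097, -0.515, 0.006]
contact_force: [-0.0, 0.5, 0.5]
opening: 0.0003
grip_force: 0.0
```

```bash
cat > look.py <<'E'
import sys,cv2,numpy as np
from station import ctrl, imaging
t=imaging.get_image("top")["color"];s=imaging.get_image("side")["color"]
a=cv2.resize(t[110:270,190:470],None,fx=2,fy=2);b=cv2.resize(s[140:300,230:430],None,fx=2,fy=2)
cv2.imwrite(sys.argv[1],np.hstack([a[:,:400] if len(sys.argv)>2 else a[:,160:560],b]))
o=ctrl.get_obs();print(o["t"],o["tool_pos"],o["tool_rot"],o["contact_force"],o["opening"])
from scipy.spatial.transform import Rotation as R
print("to pad, tool axes /0.05:",R.from_rotvec(o["tool_rot"]).inv().apply(np.array([.554,-.088,.148])-o["tool_pos"])/.05)
E
python3 look.py pics/a.png
```

```text
2.075 [ 0.55556218 -0.08276204  0.20104588] [ 3.09953486e+00  5.11932651e-01 -1.49125730e-03] [0.28641634 0.21197486 0.36375332] 0.00012940849539693356
to pad, tool axes /0.05: [-0.06226527  0.08924448  1.0609691 ]
```

View pics/a.png

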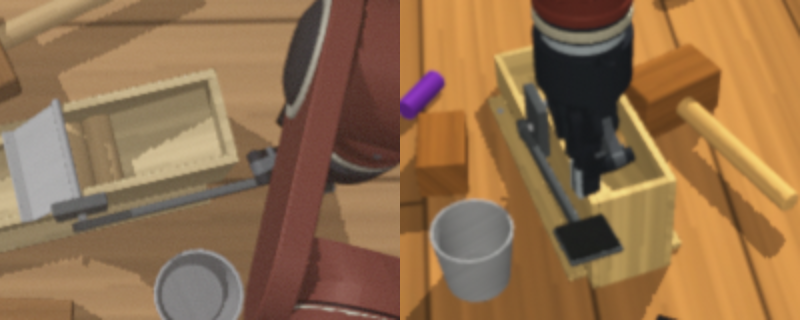

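The fingertip sits at about (587,195) in the crop, directly above the pad at (588,238). Next: a small correction, then press.

Emit:
{"api": "play_rows", "payload": {"series": [[0,[-0.06,0.1,0.3],[0,0,0]],[0,[0,0,0.3],[0,0,0]],[0,[0,0,0.2],[0,0,0]],[0,[0,0,0.1],[0,0,0]],[0,[0,0,0.1],[0,0,0]],[0,[0,0,0.1],[0,0,0]],[0,[0,0,0.1],[0,0,0]],[0,[0,0,0.1],[0,0,0]]]}}

```text
t: 3.08
tool_pos: [0.5556, -0.0884, 0.1369]
tool_rot: [3.098, 0.512, 0.003]
contact_force: [0.5, -1.9, 2.1]
opening: -0.0
grip_force: 1.3
```

Emit:
{"api": "play_rows", "payload": {"series": [[0,[0,0,0.1],[0,0,0]],[0,[0,0,0.1],[0,0,0]],[0,[0,0,0.1],[0,0,0]],[0,[0,0,0.1],[0,0,0]],[0,[0,0,0.1],[0,0,0]],[0,[0,0,0.1],[0,0,0]],[0,[0,0,0.1],[0,0,0]],[0,[0,0,0.1],[0,0,0]]]}}

```text
t: 4.08
tool_pos: [0.5551, -0.0882, 0.0962]
tool_rot: [3.099, 0.512, 0.001]
contact_force: [1.3, -4.0, 5.4]
opening: 0.0001
grip_force: 2.5
```

Emit:
{"api": "play_rows", "payload": {"series": [[0,[0,0,0.06],[0,0,0]],[0,[0,0,0.04],[0,0,0]],[0,[0,0,0.02],[0,0,0]],[0,[0,0,0],[0,0,0]]]}}

```text
t: 4.58
tool_pos: [0.555, -0.0878, 0.0904]
tool_rot: [-3.099, -0.513, -0.0]
contact_force: [1.9, -1.8, 4.6]
opening: 0.0001
grip_force: 2.5
```

Emit:
{"api": "play_rows", "payload": {"series": [[0,[0,0,0.03],[0,0,0]],[0,[0,0,0],[0,0,0]]]}}

```text
t: 4.82
tool_pos: [0.555, -0.0878, 0.0892]
tool_rot: [-3.099, -0.513, -0.0]
contact_force: [1.1, -1.2, 6.9]
opening: -0.0
grip_force: 3.2
```

Emit:
{"api": "play_rows", "payload": {"series": [[0,[0,0,0.02],[0,0,0]],[0,[0,0,0],[0,0,0]]]}}

```text
t: 5.08
tool_pos: [0.5551, -0.0878, 0.089]
tool_rot: [-3.099, -0.513, -0.0]
contact_force: [-1.0, -0.7, 10.8]
opening: 0.0002
grip_force: 5.2
```

```bash
python3 look.py pics/b.png 1
```

```text
5.175 [ 0.55508169 -0.08779629  0.08903255] [-3.09900179e+00 -5.12751813e-01 -1.28404303e-04] [-1.47359263 -0.7824737  10.50905826] 0.00023085647787393317
to pad, tool axes /0.05: [-0.02160982 -0.00362827 -1.1793509 ]
```

View pics/b.png

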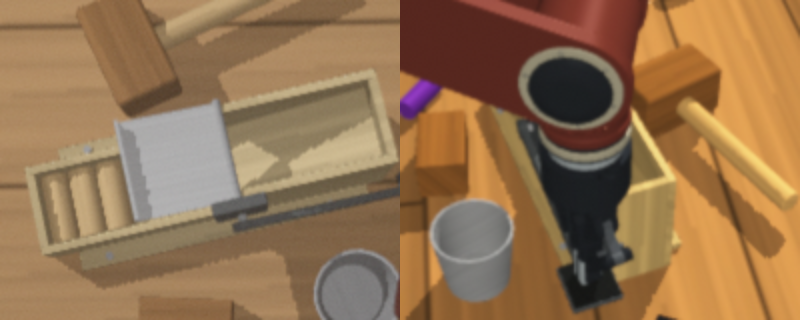

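The lid is fully open and all three dowels lie at the tray's far end, at about (60–115,200) in the crop. I'll hold briefly, then ease up at about 20 mm/s.

Emit:
{"api": "play_rows", "payload": {"series": [[0,[0,0,0],[0,0,0]],[0,[0,0,0],[0,0,0]],[0,[0,0,0],[0,0,0]],[0,[0,0,0],[0,0,0]],[0,[0,0,-0.03],[0,0,0]],[0,[0,0,-0.05],[0,0,0]],[0,[0,0,-0.05],[0,0,0]],[0,[0,0,-0.05],[0,0,0]]]}}

```text
t: 6.18
tool_pos: [0.555, -0.0882, 0.097]
tool_rot: [3.099, 0.513, 0.0]
contact_force: [3.6, -2.3, 4.4]
opening: 0.0002
grip_force: 2.4
```

Emit:
{"api": "play_rows", "payload": {"series": [[0,[0,0,-0.05],[0,0,0]],[0,[0,0,-0.05],[0,0,0]],[0,[0,0,-0.05],[0,0,0]],[0,[0,0,-0.05],[0,0,0]],[0,[0,0,-0.05],[0,0,0]],[0,[0,0,-0.05],[0,0,0]],[0,[0,0,-0.05],[0,0,0]],[0,[0,0,-0.05],[0,0,0]]]}}

```text
t: 7.18
tool_pos: [0.5547, -0.0877, 0.1168]
tool_rot: [-3.099, -0.512, 0.0]
contact_force: [1.8, -1.7, 4.1]
opening: 0.0
grip_force: 1.9
```

Emit:
{"api": "play_rows", "payload": {"series": [[0,[0,0,-0.05],[0,0,0]],[0,[0,0,-0.05],[0,0,0]],[0,[0,0,-0.05],[0,0,0]],[0,[0,0,-0.05],[0,0,0]],[0,[0,0,-0.05],[0,0,0]],[0,[0,0,-0.05],[0,0,0]],[0,[0,0,-0.05],[0,0,0]],[0,[0,0,-0.05],[0,0,0]]]}}

```text
t: 8.18
tool_pos: [0.5545, -0.088, 0.1367]
tool_rot: [-3.099, -0.513, 0.002]
contact_force: [-1.8, 2.0, 1.6]
opening: -0.0002
grip_force: 1.2
```

Emit:
{"api": "play_rows", "payload": {"series": [[0,[0,0,-0.05],[0,0,0]],[0,[0,0,-0.05],[0,0,0]],[0,[0,0,-0.05],[0,0,0]],[0,[0,0,-0.05],[0,0,0]],[0,[0,0,-0.05],[0,0,0]],[0,[0,0,-0.05],[0,0,0]],[0,[0,0,-0.05],[0,0,0]],[0,[0,0,-0.05],[0,0,0]]]}}

```text
t: 9.18
tool_pos: [0.5548, -0.0882, 0.1568]
tool_rot: [3.099, 0.512, -0.0]
contact_force: [-0.1, 0.1, 0.1]
opening: 0.0001
grip_force: 0.0
```

Emit:
{"api": "play_rows", "payload": {"series": [[0,[0,0,-0.2],[0,0,0]],[0,[0,0,-0.4],[0,0,0]],[0,[0,0,-0.4],[0,0,0]],[0,[0,0,-0.4],[0,0,0]],[0,[0,0,-0.2],[0,0,0]],[0,[0,0,0],[0,0,0]],[0,[0,0,0],[0,0,0]]]}}

```text
t: 10.05
tool_pos: [0.5544, -0.0879, 0.2359]
tool_rot: [-3.099, -0.513, 0.002]
contact_force: [-0.3, -0.2, -0.4]
opening: -0.0
grip_force: 0.0
```

```bash
python3 look.py pics/c.png 1
```

```text
10.15 [ 0.55433361 -0.08786061  0.2355459 ] [-3.09857408e+00 -5.12429749e-01  3.03493122e-03] [-0.52507421  0.59883123 -0.49799732] -7.5224483475661555e-06
to pad, tool axes /0.05: [-0.00414189  0.00265183  1.75092612]
```

View pics/c.png

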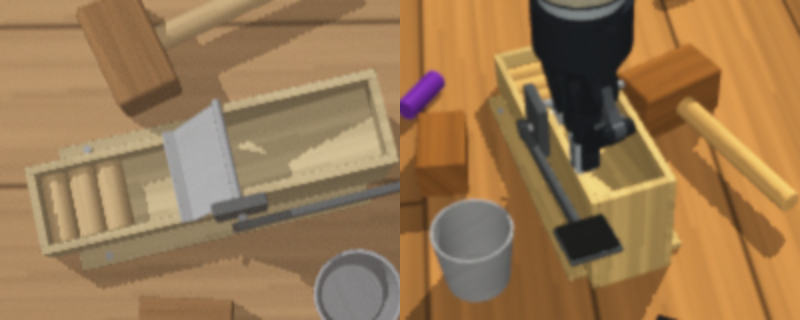

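The lid is shut at about (205,165), the three dowels lie in the tray at about (60–115,200), the lever is up, and the gripper is clear. I'm handing it in.

```bash
python3 -c "
from station import ctrl
print(ctrl.finish_job())"
```

```text
the job is handed in; nothing more can be done
None
```

I pressed the lever right down until all three dowels were in the tray, then let it up at about 20 mm/s; the lid is shut, nothing else looked moved in the last pictures, and the job was handed in at about 10 s.

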